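# Slide a boom counterweight into its matching well

### The job

One steel boom counterweight stands on the front strip of the wooden caddy. Without lifting it off the caddy, slide it gently into the one well of the graded row that matches its diameter, then press it down until its top is flush with the deck, firmly but without slamming or forcing it. Leave the other two weights on their rubber pad, and do not disturb the mug or the microphone.

Things in the scene. Friction and masses are not known exactly. Their poses are not given: they have to be found in the camera images.
- caddy: Fixed wooden frame, 230 (x) x 390 (y) x 40 mm high, flat deck, no rims. Origin: centre of its underside. A paler insert, flush with the deck, fills its groove from x = 0 to +100 mm and holds four wells along y, centred at x = +50 mm. The insert sits anywhere up to 18 mm off to either side along y, and where is not reported: find the well by sight or by feel.
- well_row (a point): nominal middle of the row on the deck: x +50, y 0, z 40 mm on the caddy, axes as the caddy. With the insert centred the wells lie at y = +134.5 (58 mm bore, for the 56 mm weight), +58.5 (66, for 64), -25.5 (74, for 72) and -117.5 mm (82, for none). All shift together with the insert. A weight slides over a well too small for it and falls into one too large; it tips in within about 7 mm of its own.
- front_strip (a point): middle of the plain front strip of the deck: x -62, y 0, z 40 mm on the caddy. The loose weight starts within 8 mm of this line in x, up to 125 mm either way along y. Sliding a weight over the deck takes some 2 to 10 N. Keep any push on a weight well under 60 N, or the caddy is spoilt.
- weight_s: Small counterweight, 56 mm diameter, 24 mm thick, plain steel with a dark bore mark in the middle of its top; about 0.45 kg, hidden -25 to +20 %. Origin: centre of its underside, z up when flat; edges bevelled 1 mm.
- weight_m: Medium counterweight, 64 mm diameter, 24 mm thick, plain steel with a dark bore mark in the middle of its top; about 0.59 kg, hidden -25 to +20 %. Origin: centre of its underside, z up when flat; edges bevelled 1 mm.
- weight_l: Large counterweight, 72 mm diameter, 24 mm thick, plain steel with a dark bore mark in the middle of its top; about 0.75 kg, hidden -25 to +20 %. Origin: centre of its underside, z up when flat; edges bevelled 1 mm.
- ejector_rest (a point): on the caddy at x +50, y 0, z 32 mm: the highest level of the tops of the black ejector plates in the wells (8 to 10 mm below the deck). A plate carries a weight, so that a dropped weight stands 14 to 16 mm proud; pushed with some 5 to 15 N, more if fast, it goes down, stays where left, and stops 24 mm below the deck (weight flush).
- pad: Fixed black rubber pad left of the caddy, 190 (x) x 100 (y) x 40 mm high; origin: centre of its underside. Two of the three weights (any two) are parked on it, side by side along x; the third is on the caddy.
- mug: Loose white mug, 82 mm across, 95 mm high, handle on its +y side; origin: centre of its underside. Bystander, right of the caddy.
- desk_mic: Loose microphone on a round foot, 90 mm across the foot, 210 mm high; origin: centre of its underside. Bystander, left of the caddy, beyond the pad.
There are look-alikes about, which are no part of the job. Leave any green look-alike of the weight_l alone.

How it is judged:
At the end, for the whole second after the job is handed in: The weight that stood on the caddy lies at rest in its own well (within 6 mm of the row line and 26 mm of the well's nominal place along it, which only that well spans), flush within 2 mm and level within 0.05 rad; the two other weights still stand on the pad (((x of weight_s in the frame of caddy between 0.044 and 0.056 m and y of weight_s in the frame of caddy between 0.1085 and 0.1605 m and z of weight_s in the frame of caddy between 0.01 and 0.018 m and angle between weight_s's own z axis and vertical below 0.05 rad and linear speed of weight_s below 0.04 m/s and horizontal distance between each of weight_m, weight_l and pad below 0.12 m and height (world z) of each of weight_m, weight_l above 0.035 m) or (x of weight_m in the frame of caddy between 0.044 and 0.056 m and y of weight_m in the frame of caddy between 0.0325 and 0.0845 m and z of weight_m in the frame of caddy between 0.01 and 0.018 m and angle between weight_m's own z axis and vertical below 0.05 rad and linear speed of weight_m below 0.04 m/s and horizontal distance between each of weight_s, weight_l and pad below 0.12 m and height (world z) of each of weight_s, weight_l above 0.035 m) or (x of weight_l in the frame of caddy between 0.044 and 0.056 m and y of weight_l in the frame of caddy between -0.0515 and 0.0005 m and z of weight_l in the frame of caddy between 0.01 and 0.018 m and angle between weight_l's own z axis and vertical below 0.05 rad and linear speed of weight_l below 0.04 m/s and horizontal distance between each of weight_s, weight_m and pad below 0.12 m and height (world z) of each of weight_s, weight_m above 0.035 m))); the robot touches nothing.
It fails at once if a weight is lifted more than 12 mm off the deck or pad (height (world z) of any of weight_s, weight_m, weight_l above 0.052 m).
It fails at once if a weight is tipped over (0.5 rad) (angle between any of weight_s, weight_m, weight_l's own z axis and vertical above 0.5 rad).
It fails at once if a weight is forced or slammed: the robot presses on it with more than 60 N (contact force between any of the fingers, the arm and weight_s above 60 N or contact force between any of the fingers, the arm and weight_m above 60 N or contact force between any of the fingers, the arm and weight_l above 60 N).
It fails at once if a parked weight is moved more than 15 mm on its pad ((horizontal distance between weight_s and pad below 0.12 m and distance of weight_s from where it was at the start of the episode above 0.015 m) or (horizontal distance between weight_m and pad below 0.12 m and distance of weight_m from where it was at the start of the episode above 0.015 m) or (horizontal distance between weight_l and pad below 0.12 m and distance of weight_l from where it was at the start of the episode above 0.015 m)).
It fails at once if the mug or the microphone is moved more than 20 mm (distance of any of mug, desk_mic from where it was at the start of the episode above 0.02 m).
It also fails if it takes over 64 s, if anything falls off the work surface, if the arm or the gripper's body presses on something with over 40 N, if the wrist force passes 120 N, or if a joint passes its speed limit or range.

### The arm

A 7-joint arm with a two-finger parallel gripper is mounted at the origin on the work surface. World frame = base frame: x ahead of the robot, y to its left, z up, the work surface at z = 0. Lengths are in m, angles in rad, forces in N, time in s.
With the tool pointing down it reaches from about 0.35 to 0.9 m from the base axis. Payload 8.1 kg.
Tool frame: the origin (TCP) lies at the very end of the fingers, on their centre line; the grasp point (between the pads) lies 19 mm behind it; z points along the fingers, y is the line along which they close (so a half turn about z gives the same grasp; the last joint's range is limited). The gripper opens to 85 mm and grips with 20 to 120 N. Pads are 22 mm wide; open, the fingers measure 114 mm over their backs; the gripper's body (76 mm by 85 mm) begins 54 mm behind the grasp point. The pads swing forward as they close: fully open they stand 13 mm farther back than shut.
Start: joints at [-1.3, 0.434, 0.025, 1.573, -0.012, 1.134, -0.075], TCP at [0.228, 0.582, 0.231] pointing down, gripper open.
Joint ranges: [-2.62, 2.62], [-0.44, 2.09], [-1.27, 1.32], [0.08, 2.57], [-1.32, 4.46], [0.12, 2], [-2.74, 2.74]. Speed limits (rad/s): [2.22, 2.22, 3.01, 3.01, 3.14, 3.14, 3.14].

### API

Orientations are given as [roll, pitch, yaw] about the fixed x, y, z axes, in that order (R = Rz(yaw) Ry(pitch) Rx(roll)).
In Python, from workcell import ctrl, imaging gives the robot as it stands. The module is installed in compiled form; this text tells all that it offers.
- The arm moves only by the tool arm_command, never from a script. Its argument "rows" is text: rows parted by semicolons, each of 7 numbers parted by spaces: the shift along the tool's x, y, z in units of 20 mm (1.0 is 20 mm), then the turn, a rotation vector about the tool's x, y, z in units of 6 degrees (1.0 is 6 degrees), then the closure, from 0 (fully open) to 1 (shut). A call has exactly 8 rows; each row shifts and turns the commanded pose from where the row before left it, along the tool's axes as they then stand; what a row does not reach is not made up. A row lasts 1/10 s, in which the tool goes at most 50 mm and 8.59 degrees, less where a joint would pass 70% of its speed; a pose out of reach is approached as far as the arm can. A call with a number of a shift or a turn outside -1 to 1 is refused whole. A call with a gripper value outside its range is refused whole. The fingers move at their own pace and stop on an object; "force" is the grip in N (left out, the last holds). Time passes only in rows, so rows that do not move let the fingers close, or fill a call up. It gives the time, the measured TCP pose, the force, the opening and the grip force at its end, in the units of the state.
- ctrl.sense(): the state, without advancing time (a new reading comes with each control period).
- imaging.snapshot(name): name is "side" or "top" or "wrist"; returns the picture (420x560x3 uint8, red, green, blue); there is no depth.
- imaging.camera_model(name): a dict with "mtx" (3x3 intrinsics, pixels), "R" (3x3) and "t" (3): a world point X has camera coordinates R X + t. Camera axes: x right, y down, z forward; pixel columns grow to the right and rows downward; lengths in m; the calibration is good to about 2 mm. A picture is of the moment at which its call begins: read the wrist's pose just before it. camera_model takes no time and is no camera call; for the wrist camera it gives the pose at the moment of the call.
- ctrl.job_done(): hands the job in; it is judged then, once.
The state is a dict: "time_s": time; "joint_positions": joint angles; "joint_vel": joint speeds; "effort": joint torques, N m; "tcp_pos": TCP position; "eef_rot": TCP orientation; "ft_force": force on the tool from outside, world axes, zero at the start; "moment": the same for the moment, N m; "opening": finger opening in m; "grip_force": force on a finger pad.
Only numpy, scipy, OpenCV 4.12 (cv2) and the standard library are available. Lean on these libraries where they do the work, as an engineer would, in place of code of your own. Each camera call takes 0.05 s, during which the arm holds its last target. There are 200 camera calls.

## Working session

There is one attempt and no reset: what is moved stays moved. The work goes in short steps, Python scripts to look and compute and a tool call to move; the robot and the scene stay as the last step left them, time stands still between calls to the robot, and variables do not carry over. Pictures are saved under pics/ and viewed, at most 10 in all, crops included, and the job is handed in when it is done.

Besides the shell and the picture viewer there is one more tool, called as name(argument=value, ...), one argument or row to a line, values as JSON. arm_command: Moves the arm, as the interface text tells. Shifts and turns lie within -1 to 1; 1 stands for 20 mm of shift or 6 degrees of turn. Its arguments: {"type":"object","properties":{"rows":{"type":"string"},"force":{"type":"number"}},"required":["rows"]}

```bash
mkdir -p pics
cat > h.py <<'E'
import numpy as np, cv2
from workcell import ctrl, imaging
def snap(n,f=None):
    m=imaging.camera_model(n); im=imaging.snapshot(n)
    if f: cv2.imwrite('pics/'+f,im[:,:,::-1])
    return im,m
def ray(m,u,v,z):
    K,R,t=map(np.array,(m['mtx'],m['R'],m['t'])); c=-R.T@t; d=R.T@np.linalg.inv(K)@[u,v,1]
    return c+d*(z-c[2])/d[2]
def proj(m,X):
    p=np.array(m['mtx'])@(np.array(m['R'])@X+np.array(m['t'])); return p[:2]/p[2]
E
python3 - <<'E'
from h import *
a,m=snap('top','top0.png'); b,m2=snap('side','side0.png')
cv2.imwrite('pics/both.png',cv2.resize(np.vstack([a,b])[:,:,::-1],(400,600)))
for n in('top','side'):
    m=imaging.camera_model(n); print(n,-np.array(m['R']).T@m['t'])
print(ctrl.sense())
E
```

```text
top [ 0.25196146 -0.01375845  1.41786294]
side [0.28961334 1.00143065 0.88206851]
{'time_s': 0.1, 'joint_positions': array([-1.2996212 ,  0.4351522 ,  0.02500322,  1.57400233, -0.01162392,
        1.13398728, -0.07508933]), 'joint_vel': array([-0.00080803, -0.00240778, -0.00096594, -0.00367762,  0.00090805,
       -0.00287108,  0.00165426]), 'effort': array([ 2.39734938e-03, -6.71751380e+01,  1.02795906e+00, -3.16901743e+01,
        1.57652947e-02,  7.13244954e-03, -1.95758264e-05]), 'tcp_pos': array([0.22810186, 0.58140897, 0.23060693]), 'eef_rot': array([-3.14019399e+00,  1.18872282e-04,  2.76772190e+00]), 'ft_force': array([-0.02891598,  0.99893692, -0.31071334]), 'moment': array([-0.05134068,  0.05016078, -0.00961816]), 'grip_force': 0.0, 'opening': 0.08517780623381425}
```

View pics/top0.png

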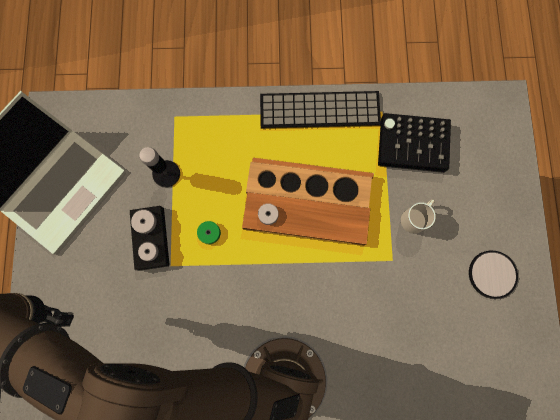

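View pics/side0.png

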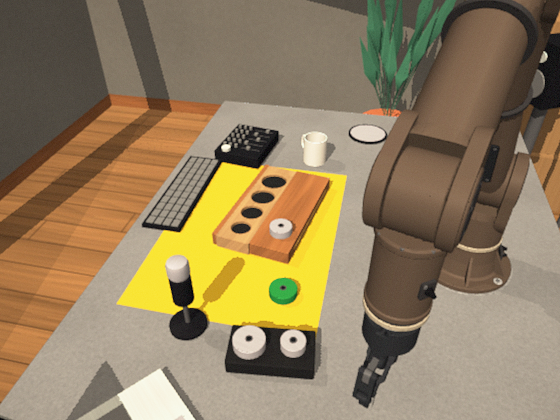

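The top view shows the loose steel weight on the caddy at (268,214) and parked weights at (144,221) and (147,252). The look-alikes are a green disc at (208,233) and a plate/coaster at (493,274). I choose (268,214), the only steel one on the front strip. Wells are at (267,179), (290,182), (317,185) and (345,189).

Run:
```python
from h import *
a,m=snap('top')
hsv=cv2.cvtColor(a,cv2.COLOR_RGB2HSV)
cv2.imwrite('pics/crop.png',cv2.resize(a[145:260,120:385,::-1],None,fx=3,fy=3,interpolation=cv2.INTER_CUBIC))
g=hsv[:,:,2]
def blobs(mask,z,lo,box):
    n,l,s,c=cv2.connectedComponentsWithStats(mask.astype(np.uint8))
    for i in range(1,n):
        if s[i,4]>lo and box[0]<c[i][0]<box[1] and box[2]<c[i][1]<box[3]:
            P=ray(m,*c[i],z); f=abs(ray(m,c[i][0]+1,c[i][1],z)[1]-P[1])
            print(np.round(c[i],1),s[i],'xyz',P.round(4),'diam',round(2*f*np.sqrt(s[i,4]/np.pi),4))
print('wells');blobs(g<50,.04,60,(245,375,155,245))
print('steel');blobs((hsv[:,:,1]<60)&(g>110),.064,60,(245,375,195,245))
print('parked');blobs((hsv[:,:,1]<60)&(g>140),.064,60,(125,170,200,270))
# caddy deck
k=((hsv[:,:,0]<18)&(hsv[:,:,1]>60)).astype(np.uint8); k[:150]=0;k[260:]=0;k[:,:230]=0;k[:,385:]=0
k=cv2.morphologyEx(k,cv2.MORPH_CLOSE,np.ones((3,3)))
c=max(cv2.findContours(k,0,1)[0],key=cv2.contourArea); h=cv2.convexHull(c)
r=cv2.boxPoints(cv2.minAreaRect(h)); print(r); 
p=np.array([ray(m,*q,.04) for q in r]); print(p.round(4), p.mean(0), [np.linalg.norm(p[i]-p[i-1]).round(4) for i in range(4)])
q=cv2.approxPolyDP(h,5,True)[:,0]; print(q,[ray(m,*x,.04).round(4)[:2] for x in q])
```

```text
wells
[266.6 178.9] [259 172  17  15 203] xyz [0.6144 0.0422 0.04  ] diam 0.0511
[290.3 181.9] [281 173  20  18 278] xyz [ 0.603  -0.0327  0.04  ] diam 0.0597
[316.3 185.3] [306 175  22  21 359] xyz [ 0.5898 -0.115   0.04  ] diam 0.0677
[345.4 189.2] [333 178  25  23 446] xyz [ 0.575  -0.2063  0.04  ] diam 0.0753
steel
[267.7 213.6] [258 204  20  20 300] xyz [0.4982 0.0394 0.064 ] diam 0.0601
parked
[142.2 220.9] [131 210  23  23 379] xyz [0.4842 0.4247 0.064 ] diam 0.0674
[146.6 251. ] [138 243  18  18 223] xyz [0.3913 0.4076 0.064 ] diam 0.051
[[241.10748 228.9171 ]
 [250.40125 156.89049]
 [375.03583 172.97237]
 [365.74207 244.99898]]
[[ 0.4559  0.1237  0.04  ]
 [ 0.6885  0.0931  0.04  ]
 [ 0.6259 -0.3031  0.04  ]
 [ 0.397  -0.2605  0.04  ]] [ 0.54182149 -0.08671411  0.04      ] [np.float64(0.3887), np.float64(0.2346), np.float64(0.4012), np.float64(0.2328)]
[[253 158]
 [373 173]
 [366 243]
 [243 228]] [array([0.6846, 0.0848]), array([ 0.6259, -0.2967]), array([ 0.4032, -0.2617]), array([0.4586, 0.1178])]
```

View pics/crop.png

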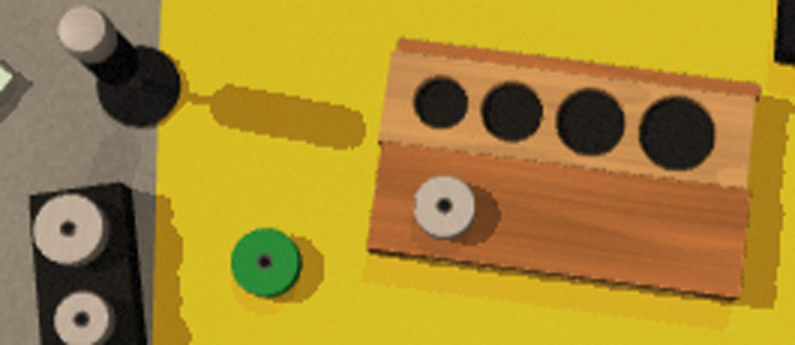

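The loose weight measures between the two parked ones (60 against 67 and 51 apparent), so it is the medium one. Its well is the second, at about (0.603, -0.033). Moving above the weight.

arm_command(
  rows="0 0 0 0 0 -0.7 0; 0 0 0 0 0 -0.7 0; 0 0 0 0 0 -0.65 0; -0.7 -1 0 0 0 0 0; -0.7 -1 0 0 0 0 0; -0.7 -1 0 0 0 0 0; -0.7 -1 0 0 0 0 0; -0.7 -1 0 0 0 0 0",
  force=20,
)

```text
time_s: 0.95
tcp_pos: [0.2818, 0.4709, 0.2311]
eef_rot: [-3.141, -0.0, 2.982]
ft_force: [-0.3, -0.1, 0.7]
opening: 0.0854
grip_force: 0.0
```

arm_command(
  rows="-0.7 -1 0 0 0 0 0; -0.7 -1 0 0 0 0 0; -0.7 -1 0 0 0 0 0; -0.7 -1 0 0 0 0 0; -0.7 -1 0 0 0 0 0; -0.7 -1 0 0 0 0 0; -0.7 -1 0 0 0 0 0; -0.7 -1 0 0 0 0 0",
)

```text
time_s: 1.75
tcp_pos: [0.3669, 0.2952, 0.2312]
eef_rot: [-3.141, -0.0, 2.982]
ft_force: [0.5, 0.8, 0.2]
opening: 0.0854
grip_force: 0.0
```

arm_command(
  rows="-0.7 -1 0 0 0 0 0; -0.7 -1 0 0 0 0 0; -0.7 -1 0 0 0 0 0; -0.7 -1 0 0 0 0 0; -0.7 -1 0 0 0 0 0; -0.7 -1 0 0 0 0 0; -0.7 -1 0 0 0 0 0; 0 0 0 0 0 0 0",
)

```text
time_s: 2.55
tcp_pos: [0.4424, 0.1392, 0.2313]
eef_rot: [-3.14, 0.001, 2.977]
ft_force: [0.6, 0.9, -0.5]
opening: 0.0854
grip_force: 0.0
```

arm_command(
  rows="-0.7 -1 0 0 0 0 0; -0.7 -1 0 0 0 0 0; -0.7 -1 0 0 0 0 0; -0.7 -1 0 0 0 0 0; -0.6 -0.7 0 0 0 0 0; 0 0 0 0 0 0 0; 0 0 0 0 0 0 0; 0 0 0 0 0 0 0",
)

```text
time_s: 3.35
tcp_pos: [0.493, 0.0403, 0.2312]
eef_rot: [3.141, -0.001, 2.984]
ft_force: [-0.7, 0.4, -0.6]
opening: 0.0855
grip_force: 0.0
```

```bash
cat > w.py <<'E'
from h import *
import sys
a,m=snap('wrist',sys.argv[1]); s=ctrl.sense(); print(s['time_s'],s['tcp_pos'],s['eef_rot'],s['ft_force'])
hsv=cv2.cvtColor(a,cv2.COLOR_RGB2HSV);V=hsv[:,:,2]
for nm,mask,z in(('dark',V<60,.04),('steel',(hsv[:,:,1]<60)&(V>100),.064)):
    mask=cv2.morphologyEx(mask.astype(np.uint8),cv2.MORPH_OPEN,np.ones((5,5)))
    for c in cv2.findContours(mask,0,1)[0]:
        if cv2.contourArea(c)<1500: continue
        e=cv2.fitEllipse(cv2.convexHull(c)); pts=np.array([ray(m,*p,z) for p in c[:,0]]);(x,y),r=cv2.minEnclosingCircle(pts[:,:2].astype(np.float32))
        print(nm,np.round(e[0],0),np.round(e[1],0),'ray',ray(m,*e[0],z).round(4),'circ',round(x,4),round(y,4),'d',round(2*r,4))
E
python3 w.py w1.png
```

```text
3.4 [0.49303204 0.04020042 0.23121541] [ 3.14120352e+00 -4.80516071e-04  2.98417185e+00] [-0.41177666 -0.35644282 -0.34378927]
dark [296. 287.] [41. 49.] ray [0.6103 0.0419 0.04  ] circ 0.6106 0.042 d 0.0544
dark [228. 287.] [48. 57.] ray [ 0.5987 -0.0318  0.04  ] circ 0.5989 -0.0318 d 0.0619
dark [273. 369.] [270. 609.] ray [7.115e-01 2.000e-04 4.000e-02] circ 0.7853 -0.0047 d 0.6872
steel [277. 192.] [66. 67.] ray [0.4966 0.0391 0.064 ] circ 0.4972 0.0392 d 0.0639
steel [559. -18.] [ 15. 216.] ray [0.3629 0.2866 0.064 ] circ 0.3607 0.0046 d 0.3648
```

View pics/w1.png

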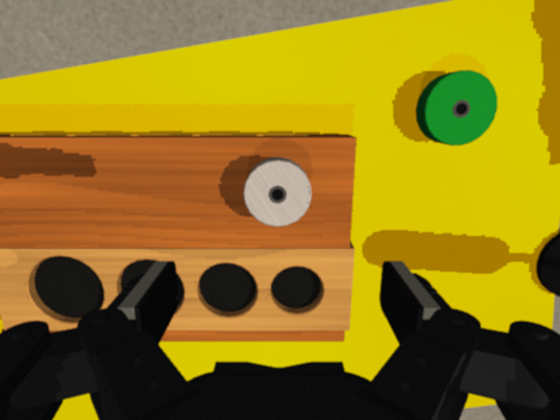

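The wrist view shows the loose weight at (277,192), measured diameter 63.9 mm, so it is the medium one. Its well is at (228,287), about (0.602, -0.032), and the green decoy sits apart at (460,107). Descending around the weight.

arm_command(
  rows="-0.2 0 1 0 0 0 0; 0 0 1 0 0 0 0; 0 0 1 0 0 0 0; 0 0 1 0 0 0 0; 0 0 1 0 0 0 0; 0 0 1 0 0 0 0; 0 0 1 0 0 0 0; 0 0 0.8 0 0 0 0",
)

```text
time_s: 4.2
tcp_pos: [0.4969, 0.0394, 0.0743]
eef_rot: [3.141, -0.001, 2.984]
ft_force: [0.1, 0.4, -0.6]
opening: 0.086
grip_force: 0.0
```

arm_command(
  rows="0 0 0.5 0 0 0 0; 0 0 0.5 0 0 0 0; 0 0 0.25 0 0 0 0; 0 0 0.1 0 0 0 0; 0 0 0 0 0 0 0; 0 0 0 0 0 0 0.1; 0 0 0 0 0 0 0.15; 0 0 0 0 0 0 0.2",
)

```text
time_s: 5.0
tcp_pos: [0.4977, 0.0383, 0.0486]
eef_rot: [3.141, 0.001, 2.982]
ft_force: [0.5, -0.1, 0.3]
opening: 0.068
grip_force: 0.0
```

arm_command(
  rows="0 0 0.15 0 0 0 0.2; 0 0 0 0 0 0 0.22; 0 0 0 0 0 0 0.24; 0 0 0 0 0 0 0.26; 0 0 0 0 0 0 0.28; 0 0 0 0 0 0 0.3; 0 0 0 0 0 0 0.3; 0 0 0 0 0 0 0.3",
  force=20,
)

```text
time_s: 5.8
tcp_pos: [0.4975, 0.0382, 0.0455]
eef_rot: [3.142, 0.0, 2.982]
ft_force: [-1.8, -0.8, 5.8]
opening: 0.0621
grip_force: 21.2
```

arm_command(
  rows="-0.2 -0.1 0 0 0 0 0.3; -0.35 -0.16 0 0 0 0 0.3; -0.4 -0.18 0 0 0 0 0.3; -0.4 -0.18 0 0 0 0 0.3; -0.4 -0.18 0 0 0 0 0.3; -0.4 -0.18 0 0 0 0 0.3; -0.4 -0.18 0 0 0 0 0.3; -0.4 -0.18 0 0 0 0 0.3",
)

```text
time_s: 6.6
tcp_pos: [0.55, 0.0042, 0.0455]
eef_rot: [3.14, -0.004, 2.984]
ft_force: [-8.5, 6.3, 13.0]
opening: 0.0622
grip_force: 21.9
```

arm_command(
  rows="-0.4 -0.18 0 0 0 0 0.3; -0.4 -0.18 0 0 0 0 0.3; -0.4 -0.18 0 0 0 0 0.3; -0.4 -0.18 0 0 0 0 0.3; -0.4 -0.18 0 0 0 0 0.3; -0.2 -0.1 0 0 0 0 0.3; 0 0 0 0 0 0 0.3; 0 0 0 0 0 0 0.3",
)

```text
time_s: 7.4
tcp_pos: [0.5918, -0.0235, 0.0455]
eef_rot: [3.141, -0.0, 2.983]
ft_force: [-1.4, 1.7, 5.2]
opening: 0.062
grip_force: 21.3
```

```bash
python3 w.py w2.png
```

```text
7.45 [ 0.59179626 -0.02351276  0.04549899] [ 3.14071481e+00 -1.09923835e-04  2.98288498e+00] [-1.21143583  2.14173823  4.40533647]
dark [277. 386.] [416. 586.] ray [ 0.661  -0.0345  0.04  ] circ 0.6784 -0.036 d 0.3046
steel [279. 281.] [150. 154.] ray [ 0.5881 -0.0216  0.064 ] circ 0.5898 -0.0211 d 0.0676
```

View pics/w2.png

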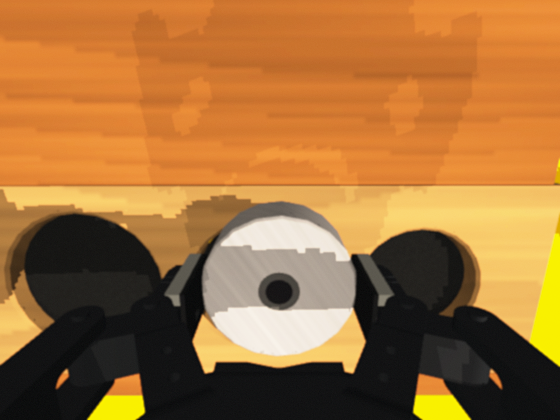

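The weight sits between the pads, bore mark at (278,291). The 74 mm well is on the left, near edge about (80,212). The 58 mm well is on the right, near edge (425,230) and right edge (481,280). Placing the row line and the weight from these.

Run:
```python
from h import *
m=imaging.camera_model('wrist'); c=-np.array(m['R']).T@m['t']; print('cam',c.round(3))
y=-.158; ax=np.array([np.cos(y),np.sin(y)]); ay=np.array([-np.sin(y),np.cos(y)])
w=ray(m,278,291,.064)[:2]; print('bore',w.round(4),'cad',w@ax,w@ay)
for n,u,v in(('Lnear',80,212),('Lleft',5,270),('Rnear',425,230),('Rright',481,280),('groove edge',280,186)):
    p=ray(m,u,v,.04)[:2]; print(n,p.round(4),'cad',(p@ax).round(4),(p@ay).round(4))
t=np.array([.602,-.032]); print('tgt',t@ax,t@ay)
```

```text
cam [ 0.523 -0.011  0.187]
bore [ 0.5925 -0.0228] cad 0.5886792151519094 0.07066681834862798
Lnear [ 0.5526 -0.1069] cad 0.5626 -0.0186
Lleft [ 0.5746 -0.151 ] cad 0.5912 -0.0587
Rnear [0.5858 0.0463] cad 0.5712 0.1378
Rright [0.6154 0.0716] cad 0.5965 0.1675
groove edge [ 0.555 -0.016] cad 0.5506 0.0715
tgt 0.5995364448750383 0.06311934146202855
```

arm_command(
  rows="-0.2 -0.13 0 0 0 0 0.3; -0.2 -0.14 0 0 0 0 0.3; -0.17 -0.14 0 0 0 0 0.3; 0 0 0 0 0 0 0.3; 0 0 0 0 0 0 0.2; 0 0 0 0 0 0 0.15; 0 0 0 0 0 0 0.1; 0 0 0 0 0 0 0",
)

```text
time_s: 8.25
tcp_pos: [0.6018, -0.0341, 0.0454]
eef_rot: [3.142, 0.0, 2.982]
ft_force: [-0.2, -0.3, -0.3]
opening: 0.0854
grip_force: 0.0
```

arm_command(
  rows="0 0 0 0 0 0 0; 0 0 -0.4 0 0 0 0; 0 0 -0.8 0 0 0 0; 0 0 -0.8 0 0 0 0; 0 0 -0.8 0 0 0 0; 0 0 0 0 0 0 0; 0 0 0 0 0 0 0; 0 0 0 0 0 0 0",
)

```text
time_s: 9.05
tcp_pos: [0.6013, -0.0341, 0.1008]
eef_rot: [-3.142, -0.001, 2.982]
ft_force: [0.2, 0.4, -0.2]
opening: 0.0856
grip_force: 0.0
```

```bash
python3 w.py w3.png
```

```text
9.1 [ 0.60114543 -0.03410441  0.10059895] [-3.14138433e+00 -1.27534842e-03  2.98245894e+00] [-1.28001086  0.20928688 -0.97581159]
dark [279. 382.] [463. 573.] ray [ 0.7185 -0.0515  0.04  ] circ 0.7522 -0.057 d 0.4183
dark [  7. 221.] [ 97. 130.] ray [ 0.5717 -0.2004  0.04  ] circ 0.5738 -0.199 d 0.0737
steel [278. 231.] [103. 107.] ray [ 0.5962 -0.0328  0.064 ] circ 0.5968 -0.0327 d 0.0623
```

View pics/w3.png

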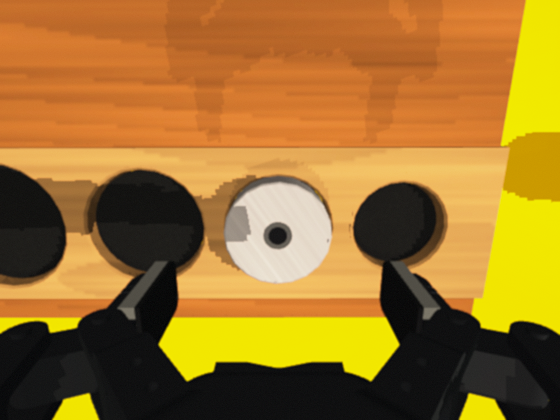

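The weight has dropped in: its disc at (278,231) looks smaller and its rim is level with the insert. I'll close the fingers and press at the centre.

arm_command(
  rows="0 0 0 0 0 0 1; 0 0 0 0 0 0 1; 0 0 0 0 0 0 1; 0 0 0 0 0 0 1; 0 0 0 0 0 0 1; 0 0 0 0 0 0 1; 0 0 0 0 0 0 1; 0 0 0.4 0 0 0 1",
)

```text
time_s: 9.9
tcp_pos: [0.6025, -0.0342, 0.094]
eef_rot: [3.141, 0.002, 2.982]
ft_force: [0.0, -0.1, -0.1]
opening: 0.0
grip_force: 0.0
```

arm_command(
  rows="0 0 0.5 0 0 0 1; 0 0 0.5 0 0 0 1; 0 0 0.3 0 0 0 1; 0 0 0.15 0 0 0 1; 0 0 0.05 0 0 0 1; 0 0 0.05 0 0 0 1; 0 0 0.05 0 0 0 1; 0 0 0.05 0 0 0 1",
)

```text
time_s: 10.7
tcp_pos: [0.6019, -0.0342, 0.0605]
eef_rot: [3.141, 0.001, 2.982]
ft_force: [1.2, -0.4, 0.3]
opening: -0.0002
grip_force: 0.0
```

arm_command(
  rows="0 0 0.05 0 0 0 1; 0 0 0.05 0 0 0 1; 0 0 0.05 0 0 0 1; 0 0 0.05 0 0 0 1; 0 0 0.05 0 0 0 1; 0 0 0.05 0 0 0 1; 0 0 0.05 0 0 0 1; 0 0 0.05 0 0 0 1",
)

```text
time_s: 11.5
tcp_pos: [0.6018, -0.0341, 0.0531]
eef_rot: [3.141, 0.0, 2.982]
ft_force: [-2.9, 0.1, 10.9]
opening: 0.0003
grip_force: 5.3
```

arm_command(
  rows="0 0 0.05 0 0 0 1; 0 0 0.05 0 0 0 1; 0 0 0.05 0 0 0 1; 0 0 0.05 0 0 0 1; 0 0 0 0 0 0 1; 0 0 0 0 0 0 1; 0 0 0 0 0 0 1; 0 0 0 0 0 0 1",
)

```text
time_s: 12.3
tcp_pos: [0.6018, -0.0341, 0.049]
eef_rot: [3.141, 0.0, 2.982]
ft_force: [-2.5, 0.1, 9.2]
opening: 0.0004
grip_force: 4.3
```

arm_command(
  rows="0 0 0.05 0 0 0 1; 0 0 0.05 0 0 0 1; 0 0 0.05 0 0 0 1; 0 0 0.05 0 0 0 1; 0 0 0.05 0 0 0 1; 0 0 0.05 0 0 0 1; 0 0 0.05 0 0 0 1; 0 0 0 0 0 0 1",
)

```text
time_s: 13.1
tcp_pos: [0.6018, -0.0342, 0.042]
eef_rot: [3.141, 0.0, 2.982]
ft_force: [-2.5, -0.7, 8.8]
opening: -0.0002
grip_force: 4.2
```

arm_command(
  rows="0 0 0.03 0 0 0 1; 0 0 0.03 0 0 0 1; 0 0 0.02 0 0 0 1; 0 0 0 0 0 0 1; 0 0 0 0 0 0 1; 0 0 0 0 0 0 1; 0 0 0 0 0 0 1; 0 0 0 0 0 0 1",
)

```text
time_s: 13.9
tcp_pos: [0.6018, -0.0341, 0.0405]
eef_rot: [3.141, 0.0, 2.982]
ft_force: [-2.6, -0.1, 9.3]
opening: -0.0002
grip_force: 4.5
```

Continuing in small steps until the stop is felt.

arm_command(
  rows="0 0 0.03 0 0 0 1; 0 0 0 0 0 0 1; 0 0 0.03 0 0 0 1; 0 0 0 0 0 0 1; 0 0 0 0 0 0 1; 0 0 0 0 0 0 1; 0 0 0 0 0 0 1; 0 0 0 0 0 0 1",
)

```text
time_s: 14.7
tcp_pos: [0.6018, -0.0341, 0.04]
eef_rot: [3.141, 0.001, 2.982]
ft_force: [-5.7, 1.1, 17.6]
opening: 0.0001
grip_force: 9.0
```

The force has doubled at z = 0.040, so it is on the stop. Retracting and checking.

arm_command(
  rows="0 0 -0.1 0 0 0 1; 0 0 -0.3 0 0 0 1; 0 0 -0.6 0 0 0 1; 0 0 -1 0 0 0 1; 0 0 -1 0 0 0 1; 0 0 -1 0 0 0 1; 0 0 -1 0 0 0 1; 0 0 0 0 0 0 1",
)

```text
time_s: 15.5
tcp_pos: [0.6036, -0.0344, 0.142]
eef_rot: [3.141, 0.005, 2.982]
ft_force: [0.3, 0.1, 0.3]
opening: -0.0001
grip_force: 0.0
```

```bash
python3 w.py w4.png
```

```text
15.55 [ 0.60278343 -0.03423416  0.1403975 ] [3.14092639 0.00323202 2.98235863] [-0.4096071   1.12206164  0.22225488]
dark [280. 410.] [313. 572.] ray [ 0.7917 -0.0623  0.04  ] circ 0.8013 -0.0644 d 0.5059
dark [378. 201.] [64. 73.] ray [0.6111 0.0395 0.04  ] circ 0.611 0.0388 d 0.053
dark [168. 201.] [84. 95.] ray [ 0.5862 -0.1135  0.04  ] circ 0.5878 -0.114 d 0.0688
dark [ 47. 201.] [ 86. 110.] ray [ 0.5721 -0.2019  0.04  ] circ 0.5736 -0.2015 d 0.0761
steel [278. 203.] [82. 85.] ray [ 0.5941 -0.0325  0.064 ] circ 0.595 -0.0326 d 0.0575
```

View pics/w4.png

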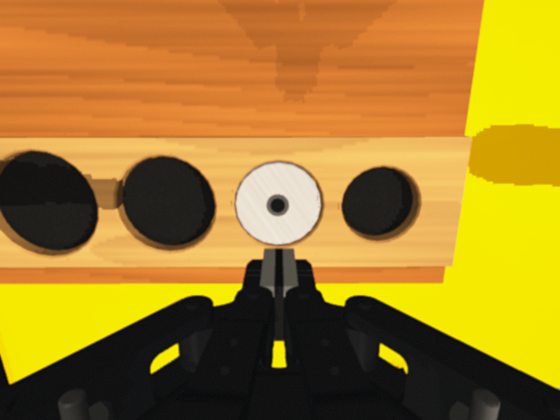

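The weight at (278,203) is flush and level in the second well, with no side wall showing, and the arm is clear.

```bash
python3 -c "
from workcell import ctrl; print(ctrl.job_done())"
```

```text
the job is handed in; nothing more can be done
None
```

The loose weight, the 64 mm medium one, is in its own well (second from the left in the row), pressed flush to the stop and level in the last wrist picture. I handed the job in at about 16 s; no verdict came back.

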